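# Let a battery carrier past the sprung lane stop

### The arm

A 6-joint arm with a two-finger parallel gripper is mounted at the origin on the work surface. World frame = base frame: x ahead of the robot, y to its left, z up, the work surface at z = 0. Lengths are in m, angles in degrees, forces in N, time in s.
With the tool pointing down it reaches from about 0.4 to 0.825 m from the base axis. Payload 7 kg.
Tool frame: the origin (TCP) lies on the centre line of the jaws, within the pads' length; the fingertips stand 19 mm ahead of it and the grasp point (between the pads) is the TCP; z points along the fingers, y is the line along which they close (so a half turn about z gives the same grasp; the last joint's range is limited). The gripper opens to 88 mm and grips with 3 to 60 N. Pads are 19 mm wide; open, the fingers measure 130 mm over their backs; the gripper's body (78 mm by 193 mm) begins 47 mm behind the grasp point.
Start: joints at [81.137, 20.546, 0.682, 0, -70.136, -16.507], TCP at [0.289, 0.61, 0.246] pointing down, gripper open.
Joint ranges: [-176.03, 176.03], [-82.01, 121.73], [-58.28, 71.71], [-173.87, 95.51], [-174.79, -0.11], [-173.66, 173.66]. Speed limits (degrees/s): [136.94, 136.94, 172.46, 180, 180, 180].

### API

Orientations are given as [roll, pitch, yaw] about the fixed x, y, z axes, in that order (R = Rz(yaw) Ry(pitch) Rx(roll)).
In Python, from plant import get_state, capture, close_job gives the robot as it stands.
- The arm moves only by the tool apply_moves, never from a script. Its argument "targets" is a list of rows, each a list of 7 numbers: the opening, from 0 (shut) to 1 (fully open), then the shift along the tool's x, y, z normalised to -1 to 1, where 1 is 1000 mm, then the turn, a rotation vector about the tool's x, y, z normalised to -1 to 1, where 1 is 90 degrees. In form: [[claw, tx, ty, tz, ax, ay, az], ...]. A call has 1 to 20 rows; each row shifts and turns the commanded pose from where the row before left it, along the tool's axes as they then stand; what a row does not reach is not made up. A row lasts 1/12 s, in which the tool goes at most 41.7 mm and 7.16 degrees, less where a joint would pass 70% of its speed; a pose out of reach is approached as far as the arm can. A call with a number of a shift or a turn outside -1 to 1 is refused whole. A call with a gripper value outside its range is refused whole. The fingers move at their own pace and stop on an object; "newtons" is the grip in N (left out, the last holds). Time passes only in rows, so rows that do not move let the fingers close. It gives the time, the measured TCP pose, the force, the opening and the grip force at its end, in the units of the state.
- get_state(): the state, without advancing time (a new reading comes with each control period).
- capture(name): name is "side" or "top" or "wrist"; returns a dict with "frame" (400x640x3 uint8, red, green, blue), "range_z" (400x640 float32, m along the optical axis (not along the pixel's ray), 0 where there is no reading), "camera_matrix" (3x3 intrinsics, pixels), "T" (4x4, takes a point from camera to world coordinates). Camera axes: x right, y down, z forward; pixel columns grow to the right and rows downward; lengths in m; the calibration is good to about 2 mm. A picture is of the moment at which its call begins.
- close_job(): hands the job in; it is judged then, once.
The state is a dict: "time_s": time; "joints": joint angles; "qd": joint speeds; "joint_torque": joint torques, N m; "tcp_pos": TCP position; "eef_rot": TCP orientation; "contact_force": force on the tool from outside, world axes, zero at the start; "moment": the same for the moment, N m; "gripper_width": finger opening in m; "gripper_force": force on a finger pad.
Only numpy, scipy, OpenCV 4.12 (cv2) and the standard library are available. Lean on these libraries where they do the work, as an engineer would, in place of code of your own. Each camera call takes 0.05 s, during which the arm holds its last target. There are 200 camera calls.

### The job

With one hand, press the red release bar beside the wheel-rail lane down so that the yellow stop blade drops, and, keeping the bar held down, push the black carrier with its battery pack from behind along the lane over the dropped stop and on up to the rubber buffers. Then let go, so that the bar springs up and the stop stands up again behind the carrier. Only press and push: do not lift or tip the carrier, leave the pack sitting in it, and leave everything else where it is.

Things in the scene. Friction and masses are not known exactly. Their poses are not given: they have to be found in the camera images.
- lane: Fixed lane of two aluminium rails with small blue free-running wheels (wheel tops 75 mm above the bench). Origin: bench level, on its centre line, beneath the stop blade. y axis: direction of travel, towards the buffers; x: across, away from the release bar; z up. Rails run from y -270 to +136 mm, with 83 mm high guide lips at x +-60 mm that guide the carrier (2 mm play).
- release_bar (a joint): Travel of the sprung release bar with the stop blade fixed to it, m: 0 = up (blade 12 mm above the wheel tops, blocking the lane), 0.018 = fully down on a hard stop (blade 6 mm below them). Clear of the carrier from 0.013 on. Takes about 2 N to start, 4 to 5 N fully down; let go, it springs up, unless a carrier lies over the blade.
- bar_top (a point): Middle of the top of the release bar: flat, red, 28 mm wide, 235 mm long, parallel to the lane outside its -x rail, at lane x -77 mm, from lane y -185 to +50 mm. Its top is 106 mm above the bench when up, 88 mm fully pressed. Fingers can press it anywhere and slide along it. Its inner edge is 8 mm beside the carrier's flank.
- stop_tip (a point): Middle of the top edge of the yellow stop blade between the rails, 24 mm wide across the lane (lane x = +3 to +27 mm) and 6 mm thick along it (lane y = -3 to +3 mm); moves down with the release bar.
- buffers (a point): Midpoint between the faces of the two black rubber buffers on the grey end plate (112 mm high) at the lane's +y end: lane y +121 mm, 95 mm above the bench. With the carrier against them its origin is at lane y +73 mm and its rear wall at +25 mm.
- carrier: Black open tray running on the wheels between the lips: 110 mm across the lane (x), 96 mm along it (y), 37 mm high, walls 8 mm, 0.24 kg. Origin: centre of its underside, axes as the lane's. At first it waits 5 to 40 mm short of the stop. Its rear (-y) wall, to be pushed, spans 75 to 112 mm above the bench. Rolls easily (under 1 N); 2 to 4 N if the stop rubs beneath it.
- pack: Yellow-wrapped battery pack standing loose in the carrier, 84 x 72 x 44 mm, about 0.56 kg. Origin: centre of its underside, 8 mm above the carrier's underside; its top is 127 mm above the bench.
- spare_carrier: Empty black carrier like the other, standing on the bench on the far side of the lane, 110 x 96 x 37 mm. Bystander. Origin: centre of its underside.
- spare_pack: Second yellow battery pack, 84 x 72 x 44 mm, on the bench on the far side of the lane. Bystander. Origin: centre of its underside.
- cell_a: Green round cell standing on the bench, 21 mm diameter, 70 mm high, on the near side of the lane. Bystander. Origin: centre of its underside.
- cell_b: Another such green cell, 21 mm diameter, 70 mm high. Bystander. Origin: centre of its underside.
- screwdriver: Screwdriver with orange handle, 180 mm long, lying on the near side of the lane. Bystander. Origin: under its middle.
- tape_roll: Roll of amber film tape lying flat, 80 mm outside diameter, 19 mm high. Bystander. Origin: centre of its underside.
- wipe_bottle: White bottle with blue cap, 60 mm diameter, 150 mm high, standing to the right of the lane. Bystander. Origin: centre of its underside.
Not all that is in view belongs to the job. What is shaped like the carrier but purple is not meant. What is shaped like the pack but purple is not meant.

How it is judged:
By the outcome, as a careful person would: the job done as asked, in the order asked, and still so for the second after the job is handed in, with the robot touching nothing.
It also fails if it takes over 38 s, if anything falls off the work surface, if the arm or the gripper's body presses on something with over 40 N, if the wrist force passes 120 N, or if a joint passes its speed limit or range.

## Working session

There is one attempt and no reset: what is moved stays moved. The work goes in short steps, Python scripts to look and compute and a tool call to move; the robot and the scene stay as the last step left them, time stands still between calls to the robot, and variables do not carry over. Pictures are saved under pics/ and viewed, at most 10 in all, crops included, and the job is handed in when it is done.

Besides the shell and the picture viewer there is one more tool, called after "Call:" as a command line: name --pt "numbers of a row" for each row, then --argument value for the rest. apply_moves: Moves the arm, as the interface text tells. Scaled input: -1 to 1 covers 1000 mm each way for a shift and 90 degrees each way for a turn. Its arguments: {"type":"object","properties":{"targets":{"type":"array","items":{"type":"array","items":{"type":"number"}}},"newtons":{"type":"number"}},"required":["targets"]}

```bash
mkdir -p pics
cat > h.py <<'E'
import numpy as np,cv2
from plant import get_state,capture
def world(c):
    K=c["camera_matrix"];z=c["range_z"];v,u=np.mgrid[0:400,0:640]
    p=np.stack([(u-K[0,2])/K[0,0]*z,(v-K[1,2])/K[1,1]*z,z,np.ones_like(z)],-1)
    w=(p@np.array(c["T"]).T)[...,:3]; w[z==0]=np.nan
    return w
E
python3 - <<'E'
from h import *
for n in("top","side"):
    c=capture(n);cv2.imwrite(f"pics/{n}.png",c["frame"][...,::-1]);np.save(n+".npy",world(c));np.save(n+"f.npy",c["frame"])
print(get_state())
E
```

```text
{'time_s': 0.1, 'joints': array([ 8.11368623e+01,  2.05879500e+01,  6.39629529e-01, -1.66221226e-02,
       -7.01354362e+01, -1.65068627e+01]), 'qd': array([ 0.01747074, -0.12953982,  0.04954315,  0.0122409 , -0.00653799,
        0.07192629]), 'joint_torque': array([-1.98749483e-03, -5.84162056e+01,  2.93751651e+01,  7.01559708e+00,
        1.01254944e-02, -4.89086165e-05]), 'tcp_pos': array([0.28906695, 0.60953037, 0.24471748]), 'eef_rot': array([ 1.79915255e+02, -8.81715185e-03, -2.53756535e+01]), 'contact_force': array([0.14666745, 0.05344473, 0.31315361]), 'moment': array([-0.02895362,  0.06302099,  0.02654221]), 'gripper_force': 0.0, 'gripper_width': 0.08764415178675106}
```

View pics/top.png

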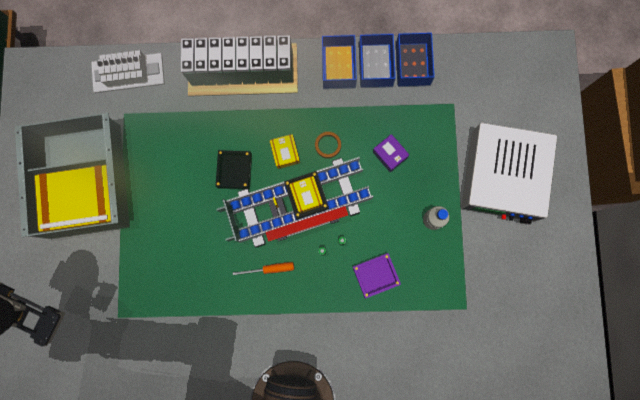

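View pics/side.png

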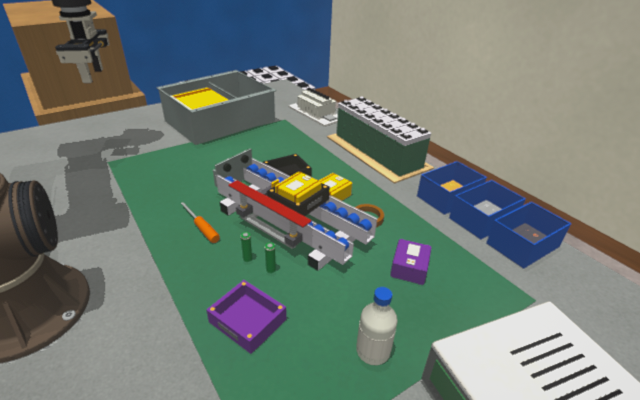

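The top view shows the lane running leftwards (buffers near (228,215)), the red bar on its near side at (268,236)–(348,210), and the carrier with its pack at (306,193). The stop blade is at about (276,204). The side view agrees.

```bash
cat > m.py <<'E'
from h import *
def bar(w,f):
    f=f.astype(int);m=(f[...,0]>120)&(f[...,1]<60)&(f[...,2]<60)&(w[...,2]>.08)&(w[...,2]<.12)
    p=w[m]; p=p[abs(p[:,2]-np.median(p[:,2]))<.008]
    r=cv2.minAreaRect(p[:,:2].astype(np.float32)*1000)
    b=cv2.boxPoints(r);e=[b[1]-b[0],b[2]-b[1]];e=max(e,key=np.linalg.norm)
    e=e/np.linalg.norm(e); e=e*np.sign(e[1])
    return np.array(r[0]),r[1],e,np.median(p[:,2]),len(p)
def lane(c,e):
    ex=np.array([e[1],-e[0]]);return c+77*ex+67.5*e,ex
if __name__=="__main__":
  for n in("top","side"):
    w=np.load(n+".npy");f=np.load(n+"f.npy")
    c,s,e,z,k=bar(w,f);o,ex=lane(c,e);print(n,"bar",c,s,"yaw",np.degrees(np.arctan2(-e[0],e[1])),z,k,"lane o",o)
    d=w[...,:2]*1000-o;lx=d@ex;ly=d@e;g=f.astype(int)
    for nm,lo,hi,m in(("pack",.118,.135,(g[...,0]>120)&(g[...,2]<90)),("rim",.103,.118,g.max(-1)<60),("blade",.06,.1,(g[...,0]>120)&(g[...,1]>90)&(g[...,2]<90))):
        q=m&(w[...,2]>lo)&(w[...,2]<hi)&(abs(lx)<62)&(ly>-260)&(ly<115)
        if q.sum()>3: print(nm,q.sum(),np.percentile(lx[q],[2,50,98]),np.percentile(ly[q],[2,50,98]),np.median(w[q][:,2]))
E
python3 m.py
```

```text
top bar [503.06430054 -56.79285431] (26.279945373535156, 233.4202117919922) yaw 16.725353 0.10624023121695425 746 lane o [557.38138771  30.01097107]
pack 611 [-39.7930078    3.06155653  39.67445757] [-125.45649684  -91.24317559  -56.32284041] 0.12720578188675646
rim 318 [-54.47608185  -6.85173895  54.4998234 ] [-137.0895381   -87.23663031  -43.87105208] 0.11236181908209208
blade 29 [-37.64462377  19.37352451  48.10467666] [-128.09533022   -1.77114553    3.14732366] 0.08753392663555482
side bar [506.82403564 -57.15384674] (38.54728698730469, 232.88291931152344) yaw 16.367725 0.10636786989610653 770 lane o [561.68187523  29.30925369]
pack 604 [-46.68517773 -12.2094448   32.55437193] [-124.83796982 -101.81423392  -56.04843069] 0.12694500357065175
rim 332 [-59.59405322 -52.81536919  43.54759096] [-137.70970955 -130.06650061  -45.81576546] 0.11040542137039094
blade 37 [-2.99265835  8.32906122 20.65113348] [-0.71895661  0.57941201  4.480922  ] 0.08354465130259647
```

Call:
apply_moves --pt "0.636 0 0 0 0 0 0.076" --pt "0.636 0 0 0 0 0 0.076" --pt "0.636 0 0 0 0 0 0.076" --pt "0.636 0 0 0 0 0 0.076" --pt "0.636 0 0 0 0 0 0.076" --pt "0.636 0 0 0 0 0 0.076" --pt "0.636 0 0 0 0 0 0.076" --pt "0.636 0.028 -0.002 0 0 0 0" --pt "0.636 0.028 -0.002 0 0 0 0" --pt "0.636 0.028 -0.002 0 0 0 0" --pt "0.636 0.028 -0.002 0 0 0 0" --pt "0.636 0.028 -0.002 0 0 0 0" --pt "0.636 0.028 -0.002 0 0 0 0" --pt "0.636 0.028 -0.002 0 0 0 0" --pt "0.636 0.028 -0.002 0 0 0 0" --pt "0.636 0.028 -0.002 0 0 0 0" --pt "0.636 0.028 -0.002 0 0 0 0" --pt "0.636 0.028 -0.002 0 0 0 0" --pt "0.636 0.028 -0.002 0 0 0 0" --pt "0.636 0.028 -0.002 0 0 0 0"

```text
time_s: 1.77
tcp_pos: [0.4191, 0.2673, 0.2454]
eef_rot: [180.0, -0.0, -73.2]
contact_force: [0.6, 0.3, 0.4]
gripper_width: 0.0554
gripper_force: 0.0
```

Call:
apply_moves --pt "0.636 0.028 -0.002 0 0 0 0" --pt "0.636 0.028 -0.002 0 0 0 0" --pt "0.636 0.028 -0.002 0 0 0 0" --pt "0.636 0.028 -0.002 0 0 0 0" --pt "0.636 0.028 -0.002 0 0 0 0" --pt "0.636 0.028 -0.002 0 0 0 0" --pt "0.636 0.028 -0.002 0 0 0 0" --pt "0.636 0.028 -0.002 0 0 0 0" --pt "0.636 0.028 -0.002 0 0 0 0" --pt "0.636 0.028 -0.002 0 0 0 0" --pt "0.636 0.028 -0.002 0 0 0 0" --pt "0.636 0.028 -0.002 0 0 0 0" --pt "0.636 0.028 -0.002 0 0 0 0" --pt "0.636 0.028 -0.002 0 0 0 0" --pt "0.636 0.028 -0.002 0 0 0 0" --pt "0.636 0 0 0 0 0 0" --pt "0.636 0 0 0 0 0 0"

```text
time_s: 3.18
tcp_pos: [0.5686, -0.126, 0.2446]
eef_rot: [179.9, 0.0, -73.4]
contact_force: [0.1, 0.4, 0.6]
gripper_width: 0.0554
gripper_force: 0.0
```

Call:
apply_moves --pt "0.636 0.007 0.004 0.024 0 0 0" --pt "0.636 0 0 0.024 0 0 0" --pt "0.636 0 0 0.024 0 0 0" --pt "0.636 0 0 0.02 0 0 0" --pt "0.636 0 0 0 0 0 0" --pt "0.636 0 0 0 0 0 0"

```text
time_s: 3.68
tcp_pos: [0.5663, -0.132, 0.1531]
eef_rot: [179.9, 0.0, -73.2]
contact_force: [0.6, 0.8, 0.6]
gripper_width: 0.0562
gripper_force: 0.0
```

Run:
```python
from m import *
for n in("wrist","side"):
    c=capture(n);cv2.imwrite(f"pics/{n}2.png",c["frame"][...,::-1]);w=world(c)
    try: b=bar(w,c["frame"]);print(n,b,lane(b[0],b[2])[0])
    except Exception as x:print(x)
o=np.array([557.4,30]);a=np.radians(16.7);ex=np.array([np.cos(a),np.sin(a)]);ey=np.array([-ex[1],ex[0]])
s=get_state();p=s["tcp_pos"][:2]*1000-o;print("lane tcp",p@ex,p@ey,s["tcp_pos"][2],s["eef_rot"],s["contact_force"])
```

```text
wrist (array([ 526.42462158, -128.94161987]), (26.49408721923828, 81.24227905273438), array([-0.27034268,  0.9627642 ], dtype=float32), np.float64(0.10637197687581161), 1748) [582.3093338  -43.13864708]
side (array([504.20822144, -50.34495544]), (36.87720489501953, 130.139404296875), array([-0.30803737,  0.9513743 ], dtype=float32), np.float64(0.10627599990987063), 408) [556.67152023  37.59168816]
lane tcp -36.6495425350019 -158.3319357811723 0.15507388296407482 [-1.79907003e+02 -4.61152325e-02 -7.31933729e+01] [ 0.24829292 -0.41943612  0.9777596 ]
```

View pics/wrist2.png

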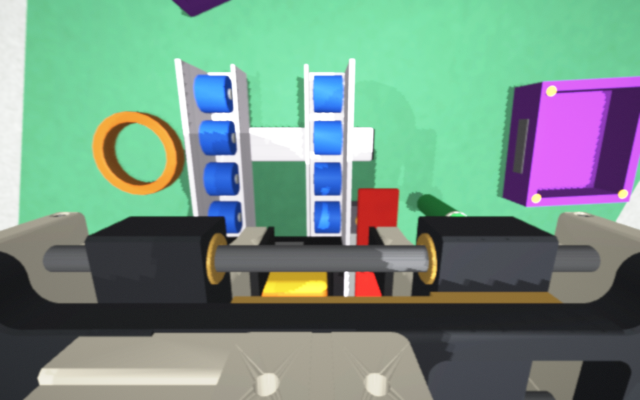

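View pics/side2.png

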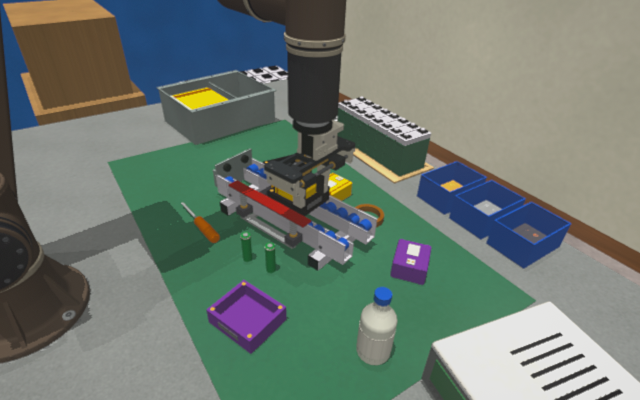

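The wrist view shows one finger over the bar (about (385,250)) and the other between the rails behind the carrier. The bar is at lane x −75 and its end is at −184, both as given, so I'll press now.

Call:
apply_moves --pt "0.636 0 0.001 0.01 0 0 0" --pt "0.636 0 0 0.01 0 0 0" --pt "0.636 0 0 0.006 0 0 0" --pt "0.636 0 0 0.005 0 0 0" --pt "0.636 0 0 0.005 0 0 0" --pt "0.636 0 0 0.004 0 0 0" --pt "0.636 0 0 0 0 0 0" --pt "0.636 0 0 0 0 0 0" --pt "0.636 0 0 0 0 0 0"

```text
time_s: 4.53
tcp_pos: [0.5659, -0.1329, 0.1137]
eef_rot: [180.0, -0.0, -73.2]
contact_force: [-1.8, 1.9, 3.7]
gripper_width: 0.0555
gripper_force: 1.6
```

Run:
```python
from m import *
for i in range(2):
    c=capture("side");w=world(c);f=c["frame"];b=bar(w,f) ;print(b[3],b[4])
    s=get_state();print(s["tcp_pos"],s["contact_force"],s["eef_rot"])
```

```text
0.09476400848278765 405
[ 0.56589632 -0.13296037  0.113774  ] [-2.49334912  0.21109945  3.6122358 ] [ 1.79988098e+02 -2.29597944e-03 -7.32521109e+01]
0.094776729239746 401
[ 0.56592387 -0.13292444  0.11379818] [-2.54153099  1.0498511   3.4224611 ] [ 1.79994474e+02 -2.65036840e-03 -7.32519633e+01]
```

Bar is at 11.5 mm of travel with 3.6 N, as expected. Next: 5 mm deeper, then a check.

Call:
apply_moves --pt "0.636 0 0 0.003 0 0 0" --pt "0.636 0 0 0.002 0 0 0" --pt "0.636 0 0 0 0 0 0" --pt "0.636 0 0 0 0 0 0" --pt "0.636 0 0 0 0 0 0"

```text
time_s: 5.05
tcp_pos: [0.5662, -0.133, 0.1087]
eef_rot: [-180.0, -0.0, -73.2]
contact_force: [-1.2, -0.4, 3.9]
gripper_width: 0.0559
gripper_force: 1.9
```

Run:
```python
from m import *
c=capture("side");w=world(c);f=c["frame"];b=bar(w,f) ;print(b[3],b[4])
s=get_state();print(s["tcp_pos"],s["contact_force"],s["eef_rot"])
```

```text
0.08968610205693661 401
[ 0.56618653 -0.132979    0.10867859] [-1.46889612 -0.31813933  3.03574622] [-1.79988504e+02 -1.38907376e-02 -7.32439765e+01]
```

Call:
apply_moves --pt "0.636 -0.003 0 0 0 0 0" --pt "0.636 -0.003 0 0 0 0 0" --pt "0.636 -0.003 0 0 0 0 0" --pt "0.636 -0.004 0 0 0 0 0" --pt "0.636 -0.005 0 0 0 0 0" --pt "0.636 -0.006 0 0 0 0 0" --pt "0.636 -0.007 0 0 0 0 0" --pt "0.636 -0.008 0 0 0 0 0" --pt "0.636 -0.008 0 0 0 0 0" --pt "0.636 -0.008 0 0 0 0 0" --pt "0.636 -0.008 0 0 0 0 0" --pt "0.636 -0.008 0 0 0 0 0" --pt "0.636 -0.008 0 0 0 0 0" --pt "0.636 -0.008 0 0 0 0 0" --pt "0.636 -0.008 0 0 0 0 0" --pt "0.636 -0.008 0 0 0 0 0" --pt "0.636 -0.008 0 0 0 0 0" --pt "0.636 -0.008 0 0 0 0 0" --pt "0.636 -0.008 0 0 0 0 0" --pt "0.636 -0.006 0 0 0 0 0"

```text
time_s: 6.77
tcp_pos: [0.5273, -0.0047, 0.1085]
eef_rot: [180.0, 0.0, -73.2]
contact_force: [1.7, -3.6, 2.8]
gripper_width: 0.0559
gripper_force: 3.0
```

```bash
cat > s.py <<'E'
from m import *
import sys
o=np.array([557.4,30]);a=np.radians(16.7);ex=np.array([np.cos(a),np.sin(a)]);ey=np.array([-ex[1],ex[0]])
for n in("top","side"):
    c=capture(n);w=world(c);f=c["frame"];cv2.imwrite(f"pics/{n}{sys.argv[1]}.png",f[...,::-1])
    d=w[...,:2]*1000-o;lx=d@ex;ly=d@ey;g=f.astype(int)
    for nm,lo,hi,m in(("pack",.12,.133,(g[...,0]>110)&(g[...,2]<90)),("rim",.105,.116,g.max(-1)<70)):
        q=m&(w[...,2]>lo)&(w[...,2]<hi)&(abs(lx)<62)&(ly>-260)&(ly<121)
        if q.sum()>3: print(n,nm,q.sum(),np.percentile(lx[q],[2,98]),np.percentile(ly[q],[2,98]))
    try:print("bar",bar(w,f)[3:])
    except Exception as x:print(x)
s=get_state();p=s["tcp_pos"][:2]*1000-o;print("lane tcp",p@ex,p@ey,s["tcp_pos"][2],s["contact_force"]@np.array([*ey,0]),s["contact_force"],s["time_s"])
E
python3 s.py 3
```

```text
top pack 7 [-42.23492972 -40.44416602] [30.62942201 45.05823845]
top rim 57 [-55.00092124 -43.14264567] [19.13968943 77.74918194]
bar (np.float64(0.08949751783080018), 478)
side pack 38 [-9.2283442  19.42783151] [ 6.47199767 68.02541045]
side rim 94 [-44.69112779  52.02804734] [-34.28894722  -5.52471576]
bar (np.float64(0.08962621620221967), 525)
lane tcp -38.77595770487189 -24.081509755151583 0.10842965642404571 2.2245790527354585 [-0.55883822  2.15487841  3.7240182 ] 6.8667
```

Call:
apply_moves --pt "0.636 -0.004 0 0 0 0 0" --pt "0.636 -0.006 0 0 0 0 0" --pt "0.636 -0.006 0 0 0 0 0" --pt "0.636 -0.006 0 0 0 0 0" --pt "0.636 -0.005 0 0 0 0 0" --pt "0.636 -0.004 0 0 0 0 0" --pt "0.636 -0.003 0 0 0 0 0" --pt "0.636 -0.002 0 0 0 0 0" --pt "0.636 -0.002 0 0 0 0 0" --pt "0.636 0 0 0 0 0 0" --pt "0.636 0 0 0 0 0 0" --pt "0.636 0 0 0 0 0 0"

```text
time_s: 7.87
tcp_pos: [0.5166, 0.0312, 0.1085]
eef_rot: [-180.0, 0.0, -73.3]
contact_force: [-0.1, 0.9, 3.8]
gripper_width: 0.0556
gripper_force: 2.1
```

```bash
python3 s.py 4
```

```text
top rim 58 [-54.97960462 -46.60510513] [ 62.58593953 117.0064843 ]
bar (np.float64(0.08940710008505937), 499)
side pack 39 [-9.47793883 19.81957395] [35.36117353 60.25627832]
side rim 110 [-46.03227577  52.87682525] [ 3.25380698 31.25555863]
bar (np.float64(0.08952736719888599), 535)
lane tcp -38.72644807283452 12.79043665400835 0.10847838275490501 1.795002400000849 [-0.69770189  1.66472434  4.32654865] 7.9667
```

View pics/side4.png

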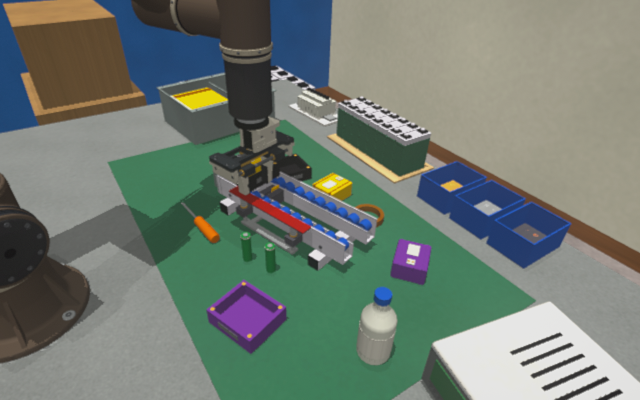

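The side view shows the carrier beneath the gripper near the end plate (about (285,165)). The bar is still down and about 3 mm of travel remains, so I'll creep up to the buffers.

Call:
apply_moves --pt "0.636 -0.001 0 0 0 0 0" --pt "0.636 -0.001 0 0 0 0 0" --pt "0.636 -0.001 0 0 0 0 0" --pt "0.636 0 0 0 0 0 0" --pt "0.636 0 0 0 0 0 0"

```text
time_s: 8.38
tcp_pos: [0.5159, 0.0333, 0.1086]
eef_rot: [180.0, -0.0, -73.3]
contact_force: [1.4, -3.8, 3.8]
gripper_width: 0.0558
gripper_force: 4.1
```

Call:
apply_moves --pt "0.636 -0.001 0 0 0 0 0" --pt "0.636 0 0 0 0 0 0" --pt "0.636 0 0 0 0 0 0"

```text
time_s: 8.63
tcp_pos: [0.5159, 0.0334, 0.1087]
eef_rot: [180.0, -0.1, -73.3]
contact_force: [4.7, -10.6, 2.3]
gripper_width: 0.0554
gripper_force: 6.9
```

```bash
python3 s.py 5
```

```text
top rim 53 [-55.47582002 -46.745094  ] [ 61.05150902 120.67732485]
bar (np.float64(0.08992678551542421), 503)
side pack 43 [-13.18647885  23.29235179] [35.55177063 65.50311659]
side rim 117 [-47.82122761  51.81227733] [ 5.45414944 33.34665887]
bar (np.float64(0.089676749778838), 542)
lane tcp -38.80530092816692 15.192304262451641 0.10863970871185143 -11.232045105903014 [  3.53125368 -10.66721889   2.42519715] 8.7333
```

The carrier is firmly on the buffers (11 N). I'll ease the push off, then lift straight up.

Call:
apply_moves --pt "0.636 0.0005 0 0 0 0 0" --pt "0.636 0.0005 0 0 0 0 0" --pt "0.636 0.0005 0 0 0 0 0" --pt "0.636 0 0 0 0 0 0" --pt "0.636 0 0 0 0 0 0"

```text
time_s: 9.15
tcp_pos: [0.516, 0.0333, 0.1086]
eef_rot: [180.0, -0.0, -73.3]
contact_force: [-0.1, -2.9, 5.1]
gripper_width: 0.0556
gripper_force: 3.8
```

```bash
python3 s.py 6
```

```text
top rim 57 [-55.1609514  -46.55423918] [ 61.44405968 119.90488657]
bar (np.float64(0.08948422469592188), 502)
side pack 48 [-12.24449183  21.78435537] [35.87485392 64.1936682 ]
side rim 111 [-48.10169344  52.31268998] [ 5.74921203 36.47354811]
bar (np.float64(0.08957567570700853), 540)
lane tcp -38.749098788367206 15.05460572013255 0.10857236598811985 -3.3420698832169693 [ 0.34423628 -3.38596137  4.504194  ] 9.25
```

Call:
apply_moves --pt "0.636 0.0005 0 0 0 0 0" --pt "0.636 0 0 0 0 0 0" --pt "0.636 0 0 -0.003 0 0 0" --pt "0.636 0 0 -0.004 0 0 0" --pt "0.636 0 0 -0.006 0 0 0" --pt "0.636 0 0 -0.008 0 0 0" --pt "0.636 0 0 -0.01 0 0 0" --pt "0.636 0 0 -0.02 0 0 0" --pt "0.636 0 0 -0.03 0 0 0" --pt "0.636 0 0 -0.03 0 0 0" --pt "0.636 0 0 -0.03 0 0 0" --pt "0.636 0.03 0 -0.02 0 0 0" --pt "0.636 0.03 0 0 0 0 0" --pt "0.636 0.03 0 0 0 0 0" --pt "0.636 0.03 0 0 0 0 0" --pt "0.636 0.03 0 0 0 0 0" --pt "0.636 0.03 0 0 0 0 0" --pt "0.636 0 0 0 0 0 0" --pt "0.636 0 0 0 0 0 0"

```text
time_s: 10.83
tcp_pos: [0.5677, -0.1412, 0.2697]
eef_rot: [180.0, 0.0, -73.4]
contact_force: [0.2, 0.3, 0.2]
gripper_width: 0.0559
gripper_force: 0.0
```

```bash
python3 s.py 7
```

```text
top pack 57 [-39.27435516   3.62340277] [37.29844704 52.84950674]
top rim 106 [-54.22445958  36.59627459] [25.15139953 59.60640084]
bar (np.float64(0.1061329936109554), 401)
side pack 461 [-43.28234102  36.91673608] [ 36.64292716 104.96588223]
side rim 278 [-56.81636561  52.40460575] [ 24.06695742 115.93095818]
bar (np.float64(0.10628134500114295), 438)
lane tcp -38.93824113429766 -165.39190264250453 0.2698523940967018 -0.7951887326382268 [ 0.40104963 -0.70988404  0.13447516] 10.9333
```

View pics/side7.png

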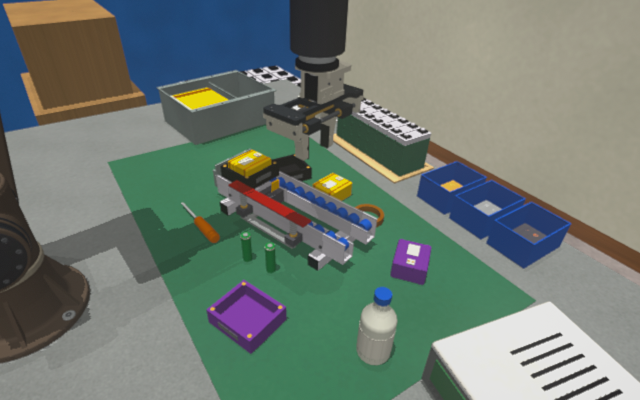

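The side view shows the carrier with its pack at the end plate (about (247,165)), rear wall at lane y about +25. The bar is back up at 106 mm, the yellow stop stands behind the carrier (275,187), and the bystanders look unmoved.

```bash
python3 -c "
from plant import close_job;print(close_job())"
```

```text
the job is handed in; nothing more can be done
None
```

The job is done and handed in: the carrier and its pack are against the buffers, the release bar is back up with the stop standing behind the carrier, and the arm is clear after about 11 s; no verdict came back.

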